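# Release the pawl and back off the blue hoist winch

### The arm

A 6-joint arm with a two-finger parallel gripper is mounted at the origin on the work surface. World frame = base frame: x ahead of the robot, y to its left, z up, the work surface at z = 0. Lengths are in m, angles in rad, forces in N, time in s.
With the tool pointing down it reaches from about 0.25 to 0.775 m from the base axis. Payload 4 kg.
Tool frame: the origin (TCP) lies between the finger pads; the fingertips stand 25 mm ahead of it and the grasp point (between the pads) lies 6 mm ahead of it (robot.tip_reach is the distance from the TCP to the fingertips, in m); z points along the fingers, y is the line along which they close (so a half turn about z gives the same grasp; the last joint's range is limited). The gripper opens to 94 mm and grips with 3 to 60 N. Pads are 16 mm wide; open, the fingers measure 119 mm over their backs; the gripper's body (75 mm by 177 mm) begins 78 mm behind the grasp point.
Start: joints at [-1.43, 0.087, 1.371, -0, 1.684, -0.103], TCP at [0.133, -0.534, 0.231] pointing down, gripper open.
Joint ranges: [-3.1, 3.1], [-0.76, 2.03], [0.27, 2.55], [-1.08, 4.22], [0.17, 2.65], [-2.57, 2.57]. Speed limits (rad/s): [2.79, 2.79, 3.14, 3.14, 3.14, 3.14].

### API

Orientations are given as [roll, pitch, yaw] about the fixed x, y, z axes, in that order (R = Rz(yaw) Ry(pitch) Rx(roll)).
In Python, from bench import sensors, snapshot, camera_info, ticket, robot gives the robot as it stands.
- The arm moves only by the tool arm_command, never from a script. Its argument "plan" is a list of rows, each an object with "grip": the closure, from -1 (fully open) to 1 (shut); "slide": the shift along the tool's x, y, z normalised to -1 to 1, where 1 is 500 mm, a list of three; "spin": the turn about the tool's z normalised to -1 to 1, where 1 is 5 degrees. A call has 1 to 10 rows; each row shifts and turns the commanded pose from where the row before left it, along the tool's axes as they then stand; what a row does not reach is not made up. A row lasts 1/8 s, in which the tool goes at most 62.5 mm and 10.7 degrees, less where a joint would pass 70% of its speed; a pose out of reach is approached as far as the arm can. A call with a number of a shift or a turn outside -1 to 1 is refused whole. A call with a gripper value outside its range is refused whole. The fingers move at their own pace and stop on an object; the grip force is fixed at half the most. Time passes only in rows, so rows that do not move let the fingers close. It gives the time, the measured TCP pose, the force, the opening and the grip force at its end, in the units of the state.
- sensors.get_obs(): the state, without advancing time (a new reading comes with each control period).
- snapshot(name): name is "scene" or "side" or "wrist"; returns the picture (384x512x3 uint8, red, green, blue); there is no depth.
- camera_info(name): a dict with "fx", "fy", "cx", "cy" (pixels), "k1" (the pictures are not rectified: a ray, as slopes to the right and down, at radius r is drawn at 1 + k1 r^2 times it, then the intrinsics apply), "position" and "rotation" of the camera in the world. Camera axes: x right, y up, looking along -z (the intrinsics and any distortion apply to the point x, -y, -z); pixel columns grow to the right and rows downward; lengths in m; the calibration is good to about 2 mm. A picture is of the moment at which its call begins: read the wrist's pose just before it. camera_info takes no time and is no camera call; for the wrist camera it gives the pose at the moment of the call.
- ticket.close_job(): hands the job in; it is judged then, once.
The state is a dict: "time": time; "joint_positions": joint angles; "qvel": joint speeds; "joint_torque": joint torques, N m; "tool_pos": TCP position; "ee_rot": TCP orientation; "wrist_force": force on the tool from outside, world axes, zero at the start; "wrist_torque": the same for the moment, N m; "width": finger opening in m; "finger_force": force on a finger pad.
Only numpy, scipy, OpenCV 4.12 (cv2) and the standard library are available. Lean on these libraries where they do the work, as an engineer would, in place of code of your own. Each camera call takes 0.05 s, during which the arm holds its last target. There are 200 camera calls.

### The job

The strap is off the blue bike-hoist winch on the bench. Lift its yellow pawl clear of the ratchet teeth by swinging the pawl's upright post counter-clockwise about its pivot, then turn the blue crank backward, counter-clockwise seen from above, until the crank arm lies over the green stripe on the bed plate. Leave the pawl lifted, and do not touch the red winch.

Things in the scene. Friction and masses are not known exactly. Their poses are not given: they have to be found in the camera images.
- blue_winch: Hand winch, blue drum and crank, bolted flat to the bench. Origin: on the drum's vertical axis, at bench height; z up. Grey bed plate 215 x 150 x 6 mm, x -110 to +105. Steel ratchet wheel: 60 mm tip radius, 66 mm high, turns with the crank. Green stripe on the plate along -x, 62 to 108 mm out. Highest parts near the axis: crank arm 82, hub nut 94 mm. Pawl pivot at x 83, y 28 mm, on the side away from the stripe.
- blue_post (a point): Middle of the yellow upright post on the blue winch's pawl, 92 mm above the bench. The post is round, 14 mm in diameter, from 66 to 118 mm high, 35 mm from the pawl's vertical pivot (toward the winch's +x when the pawl is down). The rest of the pawl is flat, below 70 mm. The crank swings past inside the post.
- blue_pawl (a joint): Angle of that pawl, rad: 0 = nose fully down in the teeth, growing counter-clockwise seen from above as it lifts out. It clears the tooth tips from 0.25 on; its stop is at 0.95. Stiff hinge (about 2 N at the post), stays where it is left. With the pawl down the wheel cannot turn backward.
- blue_grip (a point): Middle of the blue winch's upright blue crank grip, 110 mm above the bench. A round sleeve 25 mm in diameter, from 83 to 138 mm high, free to spin on its pin at the crank arm's end, 85 mm from the drum axis.
- blue_crank (a joint): Angle of the blue winch's crank and drum about the drum axis, rad, growing counter-clockwise seen from above (backward, unwinding). At 0 the arm points along the winch's +y, at 1.571 along its -x, over the green stripe. Starts near 0. Stiff (about 3 N at the grip), stays where it is left.
- red_winch: The same winch with red drum and crank, also bolted down; same frame and sizes. Not part of the job: do not touch it.

How it is judged:
On the way, in this order (a step that is already met when the one before it is completed fails the run):
1. the blue winch's pawl is lifted clear of the teeth (value of joint blue_pawl above 0.3 rad), for 0.2 s.
2. with the pawl clear, the blue crank is turned backward (value of joint blue_crank above 1 rad and value of joint blue_pawl above 0.3 rad), for 0.1 s.
At the end, for the whole second after the job is handed in: The blue crank rests within 0.21 rad (12 degrees) of 1.571 rad, its arm over the green stripe, and the blue pawl is left lifted past 0.3 rad (value of joint blue_crank between 1.36 and 1.78 rad and value of joint blue_pawl above 0.3 rad and velocity of joint blue_crank between -0.05 and 0.05 rad/s); the robot touches nothing.
It fails at once if the blue crank is forced backward while its pawl is down in the teeth (value of joint blue_crank above 0.45 rad and value of joint blue_pawl below 0.2 rad).
It fails at once if the red winch is touched (over 1 N) (contact force between red_winch and the fingers above 1 N or contact force between red_winch and the arm above 1 N).
It also fails if it takes over 43 s, if anything falls off the work surface, if the arm or the gripper's body presses on something with over 40 N, if the wrist force passes 120 N, or if a joint passes its speed limit or range.

## Working session

There is one attempt and no reset: what is moved stays moved. The work goes in short steps, Python scripts to look and compute and a tool call to move; the robot and the scene stay as the last step left them, time stands still between calls to the robot, and variables do not carry over. Pictures are saved under pics/ and viewed, at most 10 in all, crops included, and the job is handed in when it is done.

Besides the shell and the picture viewer there is one more tool, called after "Call:" by a JSON object that holds its "op" and its "data". arm_command: Moves the arm, as the interface text tells. Scaled input: -1 to 1 covers 500 mm each way for a shift and 5 degrees each way for a turn. Its arguments: {"type":"object","properties":{"plan":{"type":"array","items":{"type":"object","properties":{"grip":{"type":"number"},"slide":{"type":"array","items":{"type":"number"}},"spin":{"type":"number"}}}}},"required":["plan"]}

```bash
mkdir -p pics; cat > h.py <<'E'
import numpy as np, cv2, json
from bench import sensors, snapshot, camera_info, ticket, robot
def save(n,f,info=True):
    ci=camera_info(n); im=snapshot(n); cv2.imwrite('pics/'+f+'.png',im[:,:,::-1])
    json.dump({k:np.asarray(v).tolist() for k,v in ci.items()},open('pics/'+f+'.json','w')); return im
def ray(f,u,v):
    c=json.load(open('pics/'+f+'.json')); x,y=(u-c['cx'])/c['fx'],(v-c['cy'])/c['fy']
    p=np.array([x,y]); q=p.copy()
    for _ in range(30): q=p/(1+c['k1']*(q@q))
    R=np.array(c['rotation']); R=R.reshape(3,3)
    d=R@np.array([q[0],-q[1],-1]); return np.array(c['position']),d
def atz(f,u,v,z):
    o,d=ray(f,u,v); return o+d*(z-o[2])/d[2]
def proj(f,P):
    c=json.load(open('pics/'+f+'.json')); R=np.array(c['rotation']).reshape(3,3)
    q=R.T@(np.array(P)-c['position']); s=np.array([q[0],-q[1]])/-q[2]; s=s*(1+c['k1']*(s@s))
    return s*[c['fx'],c['fy']]+[c['cx'],c['cy']]
E
python3 - <<'E'
from h import *
a=[save(n,n+'0') for n in('scene','side','wrist')]
cv2.imwrite('pics/sceneb.png',cv2.resize(a[0],(800,600),interpolation=2)[:,:,::-1])
cv2.imwrite('pics/wristb.png',cv2.resize(a[2],(800,600),interpolation=2)[:,:,::-1])
print(sensors.get_obs())
for n in('scene','side','wrist'):
  c=camera_info(n);print(n,c)
E
```

```text
{'time': 0.15, 'joint_positions': array([-1.43010471e+00,  8.78121812e-02,  1.37188350e+00, -1.33046519e-05,
        1.68362276e+00, -1.03092666e-01]), 'qvel': array([-0.00110867, -0.00189557, -0.00492623, -0.00012105, -0.00083474,
       -0.00023307]), 'joint_torque': array([ 2.48036422e-04, -3.40642619e+01, -3.02793610e+01,  7.17304205e-02,
        3.05211428e-02, -1.08831659e-04]), 'tool_pos': array([ 0.13269888, -0.53336035,  0.22957027]), 'ee_rot': array([-3.13987466e+00, -1.64448990e-04,  2.43782657e-01]), 'wrist_force': array([-0.4532992 , -0.12593572,  0.07376707]), 'wrist_torque': array([-0.07122298, -0.07316472, -0.06423266]), 'finger_force': 0.0, 'width': 0.09375984309316424}
scene {'fx': 440.21982092374003, 'fy': 440.21982092374003, 'cx': 255.07659965886086, 'cy': 191.7831467636308, 'k1': -0.15262664714285237, 'position': array([1.03706431, 0.35809769, 0.98391625]), 'rotation': array([0.5838498 , 0.004842  , 2.20234459])}
side {'fx': 386.25915318824167, 'fy': 386.25915318824167, 'cx': 251.87970844081875, 'cy': 197.83940553177194, 'k1': -0.03344020457655748, 'position': array([0.19134886, 0.40772869, 0.68973338]), 'rotation': array([ 0.71896235, -0.00999982, -2.36336606])}
wrist {'fx': 314.6357904219889, 'fy': 314.6357904219889, 'cx': 254.3727220865265, 'cy': 188.4358104053381, 'k1': 0.028807702394873975, 'position': array([ 0.20473887, -0.51465615,  0.38272246]), 'rotation': array([-0.25846071,  0.00149066, -1.3275318 ])}
```

View pics/sceneb.png

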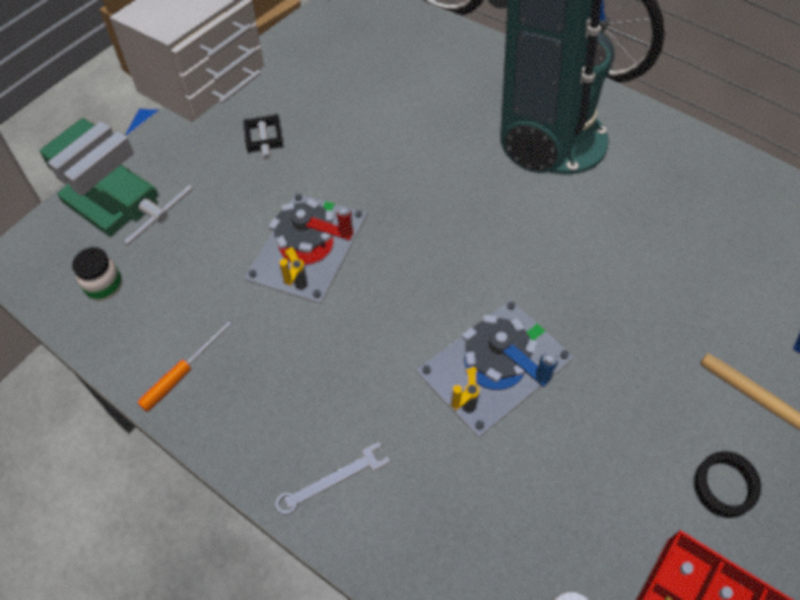

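View pics/side0.png

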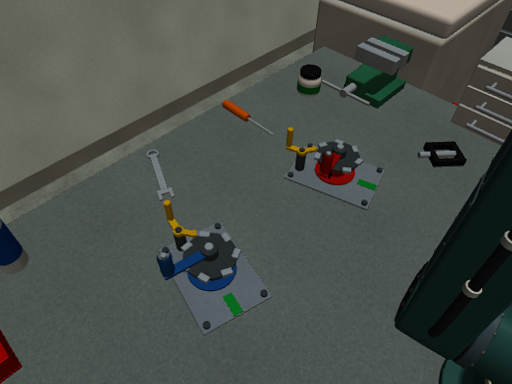

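The scene view (800 px wide) shows the blue winch: hub at about (501,334), grip top (548,359), post top (458,389), stripe (536,332). In the side view, hub is at (209,247), grip top (165,251), post top (168,202) and stripe (233,304).

```bash
python3 - <<'E'
s=open('h.py').read()
s=s.replace("R=np.array(c['rotation']).reshape(3,3)","R=Rot(c)").replace("R=np.array(c['rotation']); R=R.reshape(3,3)","R=Rot(c)")
s=s.replace("def ray","from scipy.spatial.transform import Rotation\ndef Rot(c): return Rotation.from_euler('xyz',c['rotation']).as_matrix()\ndef ray")
open('h.py','w').write(s)
E
python3 - <<'E'
from h import *
k=.64
for n,z,a,b in [('hub',.094,(501,334),(209,247)),('grip',.138,(548,359),(165,251)),('post',.118,(458,389),(168,202)),('stripe',.006,(536,332),(233,304)),('redhub',.094,(302,212),(339,143)),('redpost',.118,(288,264),(290,129)),('redgrip',.138,(345,214),(331,155))]:
  o1,d1=ray('scene0',a[0]*k,a[1]*k);o2,d2=ray('side0',*b)
  t=np.linalg.lstsq(np.c_[d1,-d2],o2-o1,rcond=None)[0]
  print(n,atz('scene0',a[0]*k,a[1]*k,z).round(3),atz('side0',*b,z).round(3),((o1+d1*t[0]+o2+d2*t[1])/2).round(3))
for c in [(421,369),(480,432),(571,355),(511,303)]: print(atz('scene0',c[0]*k,c[1]*k,.006).round(3))
E
```

```text
hub [0.524 0.169 0.094] [0.524 0.174 0.094] [0.525 0.171 0.093]
grip [0.546 0.254 0.138] [0.546 0.249 0.138] [0.546 0.252 0.139]
post [0.65  0.172 0.118] [0.646 0.171 0.118] [0.648 0.171 0.116]
stripe [0.436 0.196 0.006] [0.444 0.193 0.006] [0.441 0.196 0.014]
redhub [ 0.517 -0.231  0.094] [ 0.529 -0.235  0.094] [ 0.523 -0.225  0.104]
redpost [ 0.626 -0.163  0.118] [ 0.626 -0.168  0.118] [ 0.625 -0.165  0.119]
redgrip [ 0.506 -0.143  0.138] [ 0.493 -0.144  0.138] [ 0.498 -0.151  0.128]
[0.605 0.08  0.006]
[0.64  0.216 0.006]
[0.44  0.264 0.006]
[0.411 0.132 0.006]
```

View pics/wristb.png

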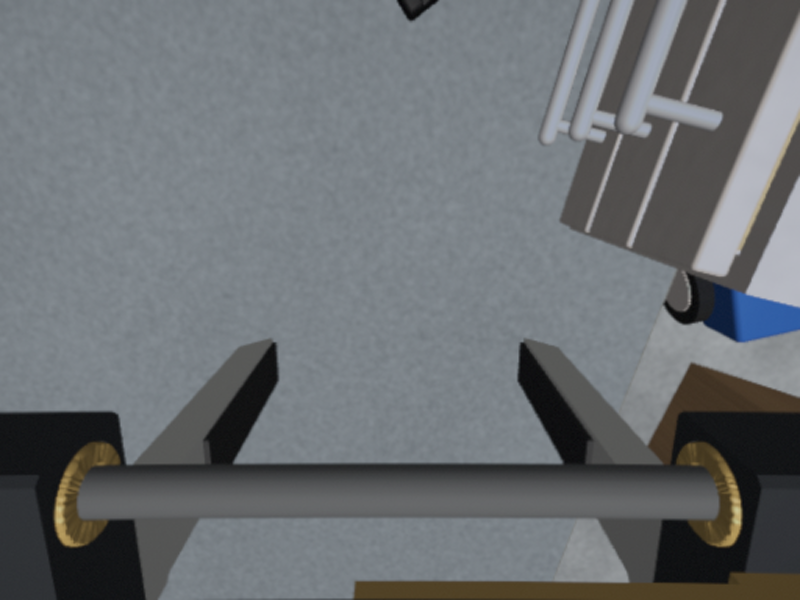

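Call:
{"op": "arm_command", "data": {"plan": [{"grip": 0.3,"slide": [0.083,-0.07,0]},{"grip": 0.3,"slide": [0.083,-0.07,0]},{"grip": 0.3,"slide": [0.083,-0.07,0]},{"grip": 0.3,"slide": [0.083,-0.07,0]},{"grip": 0.3,"slide": [0.083,-0.07,0]},{"grip": 0.3,"slide": [0.083,-0.07,0]},{"grip": 0.3,"slide": [0.083,-0.07,0]},{"grip": 0.3,"slide": [0.083,-0.07,0]}]}}

```text
invalid input at $.plan[0]: expected keys grip, slide, spin
```

Call:
{"op": "arm_command", "data": {"plan": [{"grip": 0.3,"slide": [0.083,-0.07,0]},{"grip": 0.3,"slide": [0.083,-0.07,0]},{"grip": 0.3,"slide": [0.083,-0.07,0]},{"grip": 0.3,"slide": [0.083,-0.07,0]},{"grip": 0.3,"slide": [0.083,-0.07,0]},{"grip": 0.3,"slide": [0.083,-0.07,0]},{"grip": 0.3,"slide": [0.083,-0.07,0]},{"grip": 0.3,"slide": [0,0,0],"spin": 1},{"grip": 0.3,"slide": [0,0,0],"spin": 1},{"grip": 0.3,"slide": [0,0,0]}]}}

```text
invalid input at $.plan[0]: expected keys grip, slide, spin
```

```bash
python3 - <<'E'
from h import *
a=save('wrist','w1'); print({k:v for k,v in sensors.get_obs().items() if k in('time','tool_pos','ee_rot','width','wrist_force')})
cv2.imwrite('pics/w1b.png',cv2.resize(a,(800,600),interpolation=2)[:,:,::-1])
E
```

```text
{'time': 0.2, 'tool_pos': array([ 0.13270519, -0.53345138,  0.22975167]), 'ee_rot': array([-3.14025681e+00, -1.19940837e-04,  2.43772480e-01]), 'wrist_force': array([-0.04537628, -0.10512413, -1.24327851]), 'width': 0.09377373837658216}
```

View pics/w1b.png

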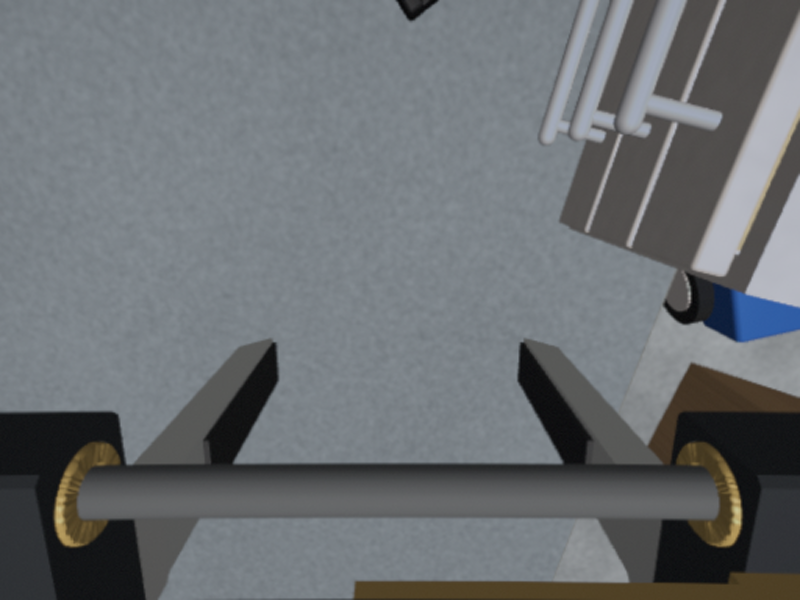

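Both calls were refused because every row needs a spin value. The view is unchanged from the start, so I'll resend them.

Call:
{"op": "arm_command", "data": {"plan": [{"grip": 0.3,"slide": [0.083,-0.07,0],"spin": 0},{"grip": 0.3,"slide": [0.083,-0.07,0],"spin": 0},{"grip": 0.3,"slide": [0.083,-0.07,0],"spin": 0},{"grip": 0.3,"slide": [0.083,-0.07,0],"spin": 0},{"grip": 0.3,"slide": [0.083,-0.07,0],"spin": 0},{"grip": 0.3,"slide": [0.083,-0.07,0],"spin": 0},{"grip": 0.3,"slide": [0.083,-0.07,0],"spin": 0},{"grip": 0.3,"slide": [0.083,-0.07,0],"spin": 0}]}}

```text
time: 1.2
tool_pos: [0.388, -0.1803, 0.2305]
ee_rot: [3.141, -0.0, 0.244]
wrist_force: [1.2, -0.4, -0.4]
width: 0.0331
finger_force: 0.0
```

Call:
{"op": "arm_command", "data": {"plan": [{"grip": 0.3,"slide": [0.083,-0.07,0],"spin": 0},{"grip": 0.3,"slide": [0.083,-0.07,0],"spin": 0},{"grip": 0.3,"slide": [0.083,-0.07,0],"spin": 0},{"grip": 0.3,"slide": [0.083,-0.07,0],"spin": 0},{"grip": 0.3,"slide": [0.083,-0.07,0],"spin": 0},{"grip": 0.3,"slide": [0.083,-0.07,0],"spin": 0},{"grip": 0.3,"slide": [0.083,-0.07,0],"spin": 0},{"grip": 0.3,"slide": [0,0,0],"spin": 1},{"grip": 0.3,"slide": [0,0,0],"spin": 1},{"grip": 0.3,"slide": [0,0,0],"spin": 0}]}}

```text
time: 2.45
tool_pos: [0.61, 0.1262, 0.2299]
ee_rot: [3.141, 0.001, 0.071]
wrist_force: [-0.6, -1.1, 0.7]
width: 0.0328
finger_force: 0.0
```

```bash
python3 - <<'E'
from h import *
a=save('wrist','w2'); print({k:v for k,v in sensors.get_obs().items() if k in('time','tool_pos','ee_rot','width','wrist_force')})
cv2.imwrite('pics/w2b.png',cv2.resize(a,(800,600),interpolation=2)[:,:,::-1])
E
```

```text
{'time': 2.5, 'tool_pos': array([0.61001278, 0.12601609, 0.23003491]), 'ee_rot': array([3.14148629e+00, 7.61907075e-04, 7.08261147e-02]), 'wrist_force': array([-0.6612205 ,  0.11361886,  0.55784039]), 'width': 0.032621028136965505}
```

View pics/w2b.png

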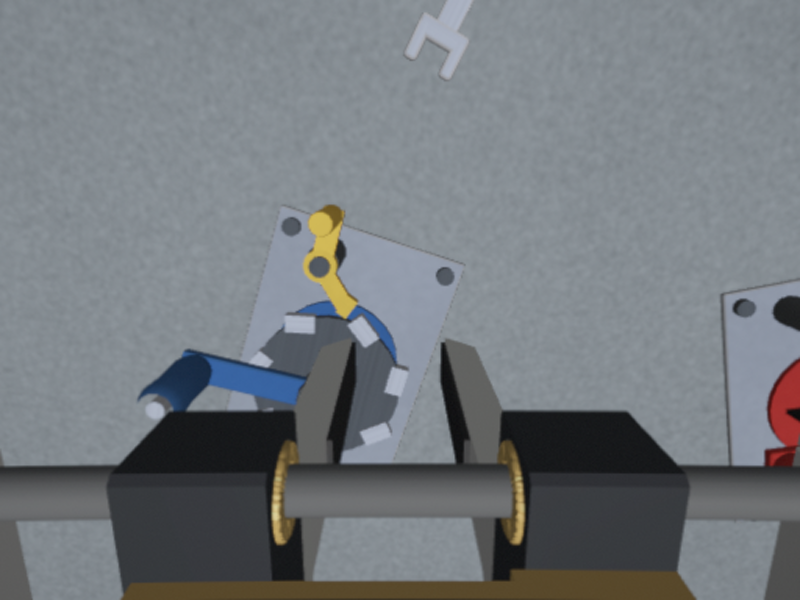

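The wrist view shows the post top at about (321,223), the pivot cap (319,266) and the grip top pin (155,408).

```bash
python3 - <<'E'
from h import *
k=.64
for n,u,v,z in [('post',321,222,.118),('piv',319,266,.072),('grip',155,408,.138),('grip140',155,408,.142)]: print(n,atz('w2',u*k,v*k,z).round(4))
E
```

```text
post [0.6512 0.1712 0.118 ]
piv [0.6172 0.1784 0.072 ]
grip [0.5463 0.255  0.138 ]
grip140 [0.5486 0.253  0.142 ]
```

Call:
{"op": "arm_command", "data": {"plan": [{"grip": 0.3,"slide": [0.043,-0.042,0],"spin": 0},{"grip": 0.3,"slide": [0.043,-0.042,0],"spin": 0},{"grip": 0.3,"slide": [0,0,0.06],"spin": 0},{"grip": 0.3,"slide": [0,0,0.06],"spin": 0},{"grip": 0.3,"slide": [0,0,0.06],"spin": 0},{"grip": 0.3,"slide": [0,0,0.06],"spin": 0},{"grip": 0.3,"slide": [0,0,0],"spin": 0}]}}

```text
time: 3.38
tool_pos: [0.648, 0.1702, 0.1069]
ee_rot: [3.141, 0.007, 0.07]
wrist_force: [-1.1, 0.1, 0.4]
width: 0.0328
finger_force: 0.0
```

Call:
{"op": "arm_command", "data": {"plan": [{"grip": 1,"slide": [0,0,0],"spin": 0},{"grip": 1,"slide": [0,0,0],"spin": 0},{"grip": 1,"slide": [0,0,0],"spin": 0},{"grip": 1,"slide": [0,0,0],"spin": 0}]}}

```text
time: 3.88
tool_pos: [0.6513, 0.1711, 0.1128]
ee_rot: [-3.141, -0.004, 0.069]
wrist_force: [-1.4, 0.4, 4.3]
width: 0.0135
finger_force: 30.0
```

Call:
{"op": "arm_command", "data": {"plan": [{"grip": 1,"slide": [0.0017,-0.006,0],"spin": -1},{"grip": 1,"slide": [0.0017,-0.006,0],"spin": -1},{"grip": 1,"slide": [0.0017,-0.006,0],"spin": -1},{"grip": 1,"slide": [0.0017,-0.006,0],"spin": -1},{"grip": 1,"slide": [0.0017,-0.006,0],"spin": -1},{"grip": 1,"slide": [0.0017,-0.006,0],"spin": -1},{"grip": 1,"slide": [0.0017,-0.006,0],"spin": -1},{"grip": 1,"slide": [0.0017,-0.006,0],"spin": -1},{"grip": 1,"slide": [0,0,0],"spin": 0},{"grip": 1,"slide": [0,0,0],"spin": 0}]}}

```text
time: 5.12
tool_pos: [0.6478, 0.1956, 0.1127]
ee_rot: [3.141, -0.002, 0.768]
wrist_force: [-2.7, 0.1, 6.9]
width: 0.0135
finger_force: 30.0
```

Call:
{"op": "arm_command", "data": {"plan": [{"grip": 0.3,"slide": [0,0,0],"spin": 0},{"grip": 0.3,"slide": [0,0,0],"spin": 0},{"grip": 0.3,"slide": [0,0,0],"spin": 0},{"grip": 0.2,"slide": [0,0,-0.08],"spin": 0},{"grip": 0,"slide": [0,0,-0.08],"spin": 0},{"grip": -0.1,"slide": [0,0,-0.06],"spin": 0},{"grip": -0.1,"slide": [0,0,0],"spin": 0}]}}

```text
time: 6.0
tool_pos: [0.6491, 0.1954, 0.2239]
ee_rot: [3.138, -0.006, 0.767]
wrist_force: [-0.5, 0.6, -0.0]
width: 0.0514
finger_force: 0.0
```

```bash
python3 - <<'E'
from h import *
a=save('wrist','w3'); o=sensors.get_obs();print({k:v for k,v in o.items() if k in('time','tool_pos','ee_rot','width','wrist_force')})
cv2.imwrite('pics/w3b.png',cv2.resize(a,(800,600),interpolation=2)[:,:,::-1])
d=np.array([.547,.253])-o['tool_pos'][:2];y=o['ee_rot'][2];c,s=np.cos(y),np.sin(y);print(d@[c,s]/.5,d@[s,-c]/.5)
E
```

```text
{'time': 6.05, 'tool_pos': array([0.6481325 , 0.19527621, 0.22109805]), 'ee_rot': array([ 3.14042505e+00, -1.63449472e-03,  7.67397371e-01]), 'wrist_force': array([-0.95274945,  0.19919635, -0.5397194 ]), 'width': 0.05163690251007441}
-0.06542302225257722 -0.2235153353141579
```

View pics/w3b.png

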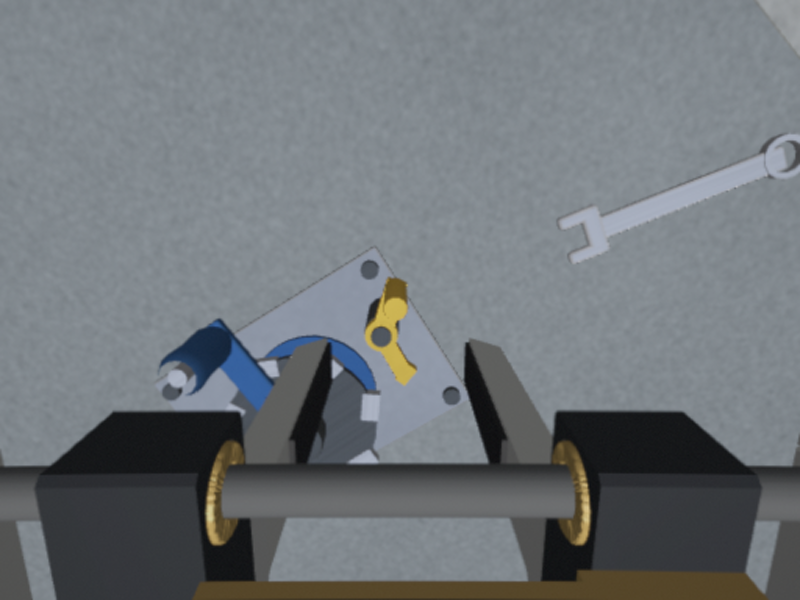

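The pawl's nose is now clear of the wheel, with the pivot at (380,335) and the post swung. The grip is still at its start (178,378). Moving over it.

Call:
{"op": "arm_command", "data": {"plan": [{"grip": -0.1,"slide": [-0.0165,-0.056,0],"spin": 0},{"grip": -0.1,"slide": [-0.0165,-0.056,0],"spin": 0},{"grip": -0.1,"slide": [-0.0165,-0.056,0],"spin": 0},{"grip": -0.1,"slide": [-0.0165,-0.056,0],"spin": 0},{"grip": -0.1,"slide": [0,0,0],"spin": 0},{"grip": -0.1,"slide": [0,0,0.07],"spin": 0},{"grip": -0.1,"slide": [0,0,0.07],"spin": 0},{"grip": -0.1,"slide": [0,0,0.07],"spin": 0},{"grip": -0.1,"slide": [0,0,0],"spin": 0}]}}

```text
time: 7.18
tool_pos: [0.5439, 0.2511, 0.1099]
ee_rot: [-3.138, 0.01, 0.767]
wrist_force: [-1.0, 0.1, 0.0]
width: 0.0516
finger_force: 0.0
```

Call:
{"op": "arm_command", "data": {"plan": [{"grip": 1,"slide": [0,0,0],"spin": 0},{"grip": 1,"slide": [0,0,0],"spin": 0},{"grip": 1,"slide": [0,0,0],"spin": 0},{"grip": 1,"slide": [0,0,0],"spin": 0},{"grip": 1,"slide": [0,0,0],"spin": 0}]}}

```text
time: 7.8
tool_pos: [0.5467, 0.2543, 0.1174]
ee_rot: [-3.141, -0.004, 0.768]
wrist_force: [-1.7, 3.6, 5.9]
width: 0.0246
finger_force: 30.0
```

```bash
python3 - <<'E'
from h import *
o=sensors.get_obs();p=o['tool_pos'];y=o['ee_rot'][2];c,s=np.cos(y),np.sin(y);print(p,y)
h=np.array([.525,.171]);r=p[:2]-h;a0=np.arctan2(r[1],r[0]);print(np.hypot(*r),np.degrees(a0))
h=p[:2]-.085*np.array([np.cos(a0),np.sin(a0)]); aT=np.radians(-14.8+180)
A=np.linspace(a0,aT,16);P=h+.085*np.c_[np.cos(A),np.sin(A)];D=np.diff(P,axis=0)/.5
print(np.c_[D@[c,s],D@[s,-c]].round(4))
E
```

```text
[0.54672854 0.2542644  0.11744409] 0.7680640433690675
0.08605283271112192 75.37436355135428
[[-0.01   -0.0147]
 [-0.0115 -0.0135]
 [-0.0128 -0.0123]
 [-0.0141 -0.0109]
 [-0.0151 -0.0093]
 [-0.016  -0.0077]
 [-0.0167 -0.006 ]
 [-0.0173 -0.0042]
 [-0.0176 -0.0024]
 [-0.0178 -0.0005]
 [-0.0177  0.0013]
 [-0.0175  0.0032]
 [-0.0171  0.005 ]
 [-0.0164  0.0067]
 [-0.0157  0.0084]]
```

Gripped at 25 mm, and the radius is 86 mm, which matches. Swinging the crank.

Call:
{"op": "arm_command", "data": {"plan": [{"grip": 1,"slide": [-0.01,-0.0147,0],"spin": 0},{"grip": 1,"slide": [-0.0115,-0.0135,0],"spin": 0},{"grip": 1,"slide": [-0.0128,-0.0123,0],"spin": 0},{"grip": 1,"slide": [-0.0141,-0.0109,0],"spin": 0},{"grip": 1,"slide": [-0.0151,-0.0093,0],"spin": 0},{"grip": 1,"slide": [-0.016,-0.0077,0],"spin": 0},{"grip": 1,"slide": [-0.0167,-0.006,0],"spin": 0},{"grip": 1,"slide": [0,0,0],"spin": 0}]}}

```text
time: 8.8
tool_pos: [0.4862, 0.2453, 0.1174]
ee_rot: [3.138, -0.002, 0.767]
wrist_force: [0.2, -0.9, 8.1]
width: 0.0248
finger_force: 30.0
```

Call:
{"op": "arm_command", "data": {"plan": [{"grip": 1,"slide": [-0.0173,-0.0042,0],"spin": 0},{"grip": 1,"slide": [-0.0176,-0.0024,0],"spin": 0},{"grip": 1,"slide": [-0.0178,-0.0005,0],"spin": 0},{"grip": 1,"slide": [-0.0177,0.0013,0],"spin": 0},{"grip": 1,"slide": [-0.0175,0.0032,0],"spin": 0},{"grip": 1,"slide": [-0.0171,0.005,0],"spin": 0},{"grip": 1,"slide": [-0.0164,0.0067,0],"spin": 0},{"grip": 1,"slide": [-0.0157,0.0084,0],"spin": 0},{"grip": 1,"slide": [0,0,0],"spin": 0},{"grip": 1,"slide": [0,0,0],"spin": 0}]}}

```text
time: 10.05
tool_pos: [0.4453, 0.191, 0.1174]
ee_rot: [3.134, -0.004, 0.766]
wrist_force: [6.1, -2.3, 5.8]
width: 0.0247
finger_force: 30.0
```

Call:
{"op": "arm_command", "data": {"plan": [{"grip": 0,"slide": [0,0,0],"spin": 0},{"grip": 0,"slide": [0,0,0],"spin": 0},{"grip": 0,"slide": [0,0,0],"spin": 0},{"grip": 0,"slide": [0,0,0],"spin": 0},{"grip": 0,"slide": [0,0,-0.08],"spin": 0},{"grip": 0,"slide": [0,0,-0.08],"spin": 0},{"grip": 0,"slide": [0,0,-0.08],"spin": 0},{"grip": 0,"slide": [0,0,0],"spin": 0}]}}

```text
time: 11.05
tool_pos: [0.4441, 0.1929, 0.2393]
ee_rot: [3.138, -0.007, 0.768]
wrist_force: [-0.2, -0.5, -0.0]
width: 0.047
finger_force: 0.0
```

```bash
python3 - <<'E'
from h import *
a=save('side','s2');b=save('wrist','w4'); print(sensors.get_obs()['tool_pos'])
cv2.imwrite('pics/s2b.png',np.vstack([cv2.resize(a[180:360,120:320],(640,300)),cv2.resize(b,(640,300))])[:,:,::-1])
E
```

```text
[0.44227362 0.1923644  0.23485596]
```

View pics/s2b.png

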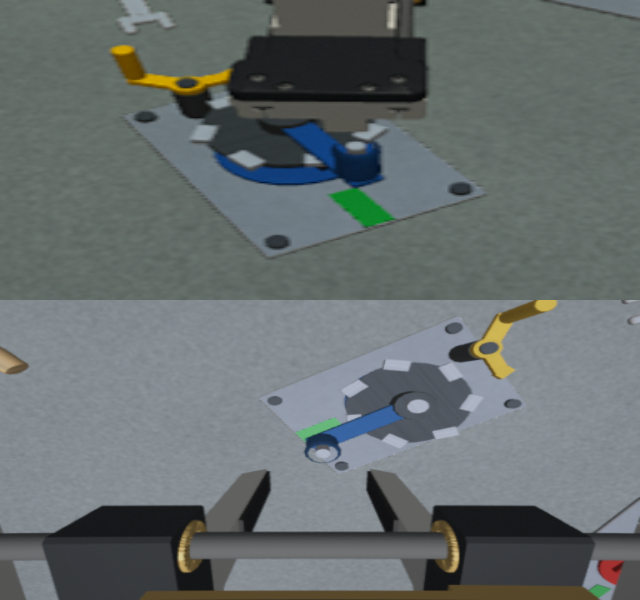

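The crank arm lies over the stripe, the pawl is up, and the gripper is clear. The measured grip position puts the crank about 1° from target.

```bash
python3 -c "
from h import *
print(ticket.close_job())"
```

```text
the job is handed in; nothing more can be done
None
```

I handed the job in at about 11 s: the blue pawl is lifted about 0.7 rad, the blue crank is over the green stripe (about 1° off), and the red winch was not touched; the judge returned no verdict.

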